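# Wedge a tilting marver plate tight

## Robot

A 7-joint arm with a two-finger parallel gripper is mounted at the origin on a cart in front of the work surface, level with it; the furniture and walls round the work are solid. World frame = base frame: x ahead of the robot, y to its left, z up, the work surface at z = 0. Lengths are in mm, angles in degrees, forces in N, time in s.
With the tool pointing down it reaches from about 350 to 900 mm from the base axis. Payload 8.1 kg.
Tool frame: the origin (TCP) lies between the finger pads; the fingertips stand robot.finger_overhang ahead of it and the grasp point (between the pads) lies 8 mm behind it (robot.finger_overhang is the distance from the TCP to the fingertips, in mm); z points along the fingers, y is the direction in which the jaws open and shut (so a half turn about z gives the same grasp; the last joint's range is limited). The gripper opens to 92 mm and grips with 3 to 60 N. Pads are 19 mm wide; open, the fingers measure 130 mm over their backs; the gripper's body (75 mm by 190 mm) begins 47 mm behind the grasp point.
Start: joints at [69.465, 24.895, 1.432, 90.138, -0.665, 64.973, -4.303], TCP at [158.112, -604.683, 237.742] pointing down, gripper open.
Joint ranges: [-149.89, 149.89], [-25.12, 119.58], [-72.63, 75.52], [4.76, 147.25], [-75.54, 255.54], [6.69, 114.76], [-157.13, 157.13]. Speed limits (degrees/s): [127.2, 127.2, 172.46, 172.46, 180, 180, 180].

## Interface

Orientations are given as [roll, pitch, yaw] about the fixed x, y, z axes, in that order (R = Rz(yaw) Ry(pitch) Rx(roll)).
In Python, from station import robot gives the robot as it stands.
- The arm moves only by the shell command python3 -m jog 'ROWS' [FORCE]. ROWS is JSON, a list that holds one entry, the list of rows, each a list of 7 numbers: the shift along the tool's x, y, z in mm, then the turn, a rotation vector about the tool's x, y, z in rad, then the gripper's target within -1 to 1 (fully open at 1, half-way at 0, shut at -1). In form: [[[dx, dy, dz, wx, wy, wz, grip], ...]]. A call has 1 to 10 rows; each row shifts and turns the pose as measured when the row begins, along the tool's axes as they then stand; what a row does not reach is not made up. A row lasts 1/12 s, in which the tool goes at most 41.7 mm and 7.16 degrees, less where a joint would pass 70% of its speed; a pose out of reach is approached as far as the arm can. A call with a gripper value outside its range is refused whole. The fingers move at their own pace and stop on an object; FORCE is the grip in N (left out, the last holds). Time passes only in rows, so rows that do not move let the fingers close. It gives the time, the measured TCP pose, the force and the opening at its end, in the units of the state.
- robot.sense(): the state, without advancing time (a new reading comes with each control period).
- robot.read_camera(name): name is "scene" or "side" or "wrist"; returns (picture, depth): 420x560x3 uint8, blue, green, red; 420x560 float32, mm along the optical axis (not along the pixel's ray), 0 where there is no reading.
- robot.calibration(name): a dict with "vfov" (degrees; the focal length in pixels is half the picture's height over the tangent of half this angle, whatever the lens; pixels are square), "cx", "cy" (the principal point, pixels), "dist" ([k1, k2, p1, p2, k3] as OpenCV has them; the pictures are not rectified), "rvec" (rotation vector, rad) and "tvec" (3), from world to camera coordinates, as OpenCV has them. Camera axes: x right, y down, z forward; pixel columns grow to the right and rows downward; lengths in mm; the calibration is good to about 2 mm. A picture is of the moment at which its call begins: read the wrist's pose just before it. calibration takes no time and is no camera call; for the wrist camera it gives the pose at the moment of the call.
- robot.sign_off(): hands the job in, once; it reports no verdict.
Trained networks look in the newest picture that a camera, given by its name, has taken for a name from the list of things; names that differ only in an ending like _2 or _b are one class to them, and where a whole thing is asked for, a point or a joint stands for the part that bears it (a point fixed in the world has none). Each returns a list of dicts, best first, with "conf" (0 to 1); they miss things now and then, are a little off and sometimes report something else, mostly with a low value. They report only what shows in the picture. A call takes as long as a camera call. They do not tell look-alikes from the thing itself.
- robot.recognise(camera, name): "rect" ([left, top, right, bottom] in pixels, round what is visible of it).
- robot.silhouettes(camera, name): "pixels" (420x560 bool, what is visible of it) and "rect" ([left, top, right, bottom] in pixels, round what is visible of it).
- robot.landmark_of(camera, name): "location" ([row, column] in pixels: a listed point, or the origin of a listed thing).
The state is a dict: "t": time; "joint_positions": joint angles; "joint_velocities": joint speeds; "tau": joint torques, N m; "ee_pos": TCP position; "tcp_rot": TCP orientation; "contact_force": force on the tool from outside, world axes, zero at the start; "torque": the same for the moment, N m; "gripper_width": finger opening in mm.
Only numpy, scipy, OpenCV 4.12 (cv2) and the standard library are available. Lean on these libraries where they do the work, as an engineer would, in place of code of your own. Each camera call takes 0.05 s, during which the arm holds its last target.

## Task

The small steel plate on the grey stand sags at its front edge. Lay the wooden wedge flat on the bench with its thin end under the middle of that front edge, square to it, and push it in until the plate is level on its back rest and the wedge is jammed tight with a firm but not brutal push; let go and leave it jammed. Do not touch the plate or stand with the gripper, and leave the other things where they are.

Things in the scene. Friction and masses are not known exactly. Their poses are not given: they have to be found in the camera images.
- stand: Fixed grey stand of the tilting plate, two low cheeks (120 mm long, up to 34 mm above the origin, at y = +-90 to +-102 mm). Origin midway between them, 10 mm in front of the plate's hinge axis; x points from the plate's front edge to its back (the way to push the wedge), y along the edge, z up. Its feet are set differently each time: the origin lies up to 3 mm above or below the bench top (z = 0).
- marver_plate: Dark steel plate 140 mm (x) by 170 mm (y), 12 mm thick, hinged between the cheeks along y. Origin on the hinge axis, mid-thickness, 19 mm above the stand's origin; x to the back, z up. Its front sags 4 mm (0.05 rad) by its weight (1 N lifts it); when level its back meets a firm rest, and from there the wedging force rises steeply, within a few mm of travel.
- front_edge (a point): Middle of the plate's lower front edge, 80 mm in front of the hinge axis. The gap beneath it to the bench is 6 to 12 mm as it sags and 10 to 16 mm when level, according to the stand's feet. The wedge goes under here.
- wedge: Loose wooden wedge, 136 mm long, 32 mm wide, 90 g. Origin in the middle of its underside, x towards its thin end, z up. Ramp 3 mm high at the thin end, rising 1 in 6 over 100 mm to 19.7 mm; then a heel 36 mm long, 30 mm high. Friction keeps it jammed. A push along it of about 16 N jams it well (it then bears on the plate with 5 to 9 N); under 8 N leaves it loose, over 28 N harms the pivots.
- wedge_heel (a point): Centre of the wedge's heel, the place to grasp (32 mm across the wedge, 36 mm along it, 30 mm high), 15 mm above the underside; same axes as the wedge. The heel's flat back face lies 18 mm behind this point: the place to push it home with closed fingers (a wedge still held stiffly in the gripper binds between fingers and bench, so the force then felt is not the jam).
- wedge_tip (a point): Middle of the wedge's thin end, at its underside, 118 mm ahead of the heel's centre.
- jar: Small lidded jar, 45 mm across, 51 mm high, a bystander; origin in the middle of its underside.
- paddle: Wood-handled paddle 174 mm long, a bystander; origin in the middle of its underside.
Not all that is in view belongs to the job. Of the things like the wedge, leave any that is turquoise; of the rest the larger one is meant.

How it is judged:
By the outcome, as a careful person would: the job done as asked, in the order asked, and still so for the second after the job is handed in, with the robot touching nothing.
It also fails if it takes over 67 s, if anything falls off the work surface, if the arm or the gripper's body presses on something with over 40 N, if the wrist force passes 120 N, or if a joint passes its speed limit or range.

## Working session

There is one attempt and no reset: what is moved stays moved. The work goes in short steps, Python scripts to look and compute and a shell command to move; the robot and the scene stay as the last step left them, time stands still between calls to the robot, and variables do not carry over. Pictures are saved under pics/ and viewed, and the job is handed in when it is done.

```bash
ls; mkdir -p pics; python3 - <<'E'
from station import robot
import cv2
s=robot.sense()
for k,v in s.items(): print(k,v)
print(robot.finger_overhang)
for n in ["scene","side","wrist"]:
    p,d=robot.read_camera(n); cv2.imwrite(f"pics/{n}0.png",p)
    print(n,robot.calibration(n))
E
```

```text
pics
t 0.0
joint_positions [69.46295289 24.93581358  1.43137002 90.18946629 -0.66482395 64.9755655
 -4.30340368]
joint_velocities [ 0.02043806 -0.05375483  0.09952037 -0.06223833 -0.00721685  0.04156043
 -0.05979174]
tau [ 3.78420882e-04 -6.67867184e+01  9.84503813e-01 -3.14473701e+01
 -6.08124468e-02  4.27377212e-02  1.89409498e-04]
ee_pos [ 157.97170476 -604.1769332   236.9495458 ]
tcp_rot [-1.79907850e+02  8.39837278e-03  1.46534558e+01]
contact_force [-0.33848487  0.58564603  0.04561425]
torque [-0.02727218 -0.00692861 -0.019559  ]
gripper_width 91.9498777865947
11.0
scene {'vfov': 44.7064975731044, 'cx': 275.4634163008696, 'cy': 205.1123221590719, 'dist': array([-0.0389115,  0.       ,  0.       ,  0.       ,  0.       ]), 'rvec': array([ 0.70241267, -2.42975339,  1.40275543]), 'tvec': array([441.7194594 , 199.97373219, 812.30479019])}
side {'vfov': 54.28710320697664, 'cx': 282.54195559096286, 'cy': 206.73452637852068, 'dist': array([-0.03739365,  0.        ,  0.        ,  0.        ,  0.        ]), 'rvec': array([ 1.88984481, -0.28784727,  0.21803839]), 'tvec': array([-546.3361472 ,   83.97937728,  759.46791865])}
wrist {'vfov': 61.64002631480621, 'cx': 282.1027856100205, 'cy': 209.69191916825795, 'dist': array([-0.01847312,  0.        ,  0.        ,  0.        ,  0.        ]), 'rvec': array([-2.28114325,  1.76292457,  0.27785799]), 'tvec': array([-623.65637941,  -37.71671671,  392.27560341])}
```

View pics/scene0.png

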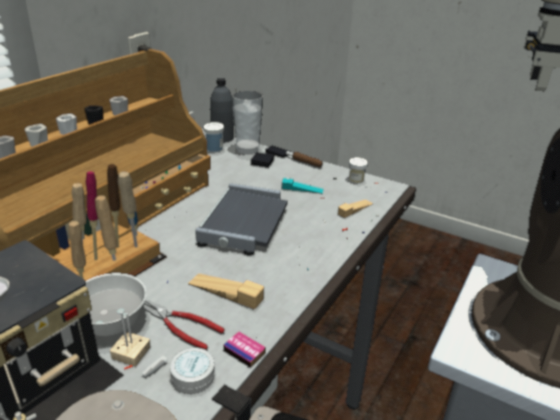

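View pics/side0.png

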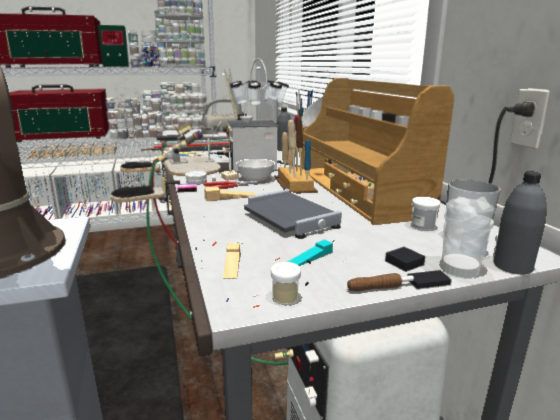

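View pics/wrist0.png

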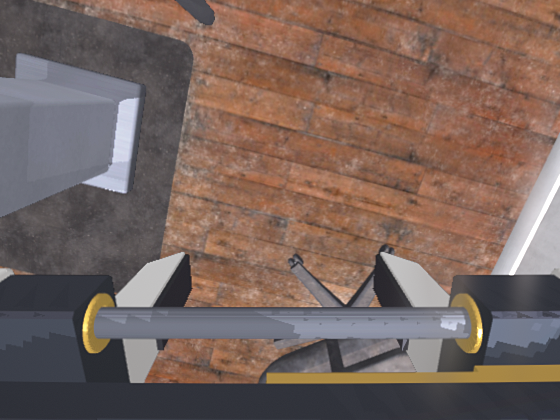

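```bash
cat > h.py <<'E'
from station import robot
import cv2, numpy as np
def K(c):
    f=210/np.tan(np.radians(c['vfov']/2)); return np.array([[f,0,c['cx']],[0,f,c['cy']],[0,0,1.]])
def RT(c): return cv2.Rodrigues(np.array(c['rvec']))[0],np.array(c['tvec'])
def world(c,uv,z):
    uv=np.asarray(uv,float).reshape(-1,1,2); n=cv2.undistortPoints(uv,K(c),np.array(c['dist']))[:,0]
    R,t=RT(c); z=np.asarray(z,float).reshape(-1,1)
    return (np.c_[n,np.ones(len(n))]*z-t)@R
def plane(c,uv,h):
    uv=np.asarray(uv,float).reshape(-1,1,2); n=cv2.undistortPoints(uv,K(c),np.array(c['dist']))[:,0]
    R,t=RT(c); d=np.c_[n,np.ones(len(n))]@R; o=-R.T@t
    return o+d*((h-o[2])/d[:,2])[:,None]
def proj(c,X): return cv2.projectPoints(np.asarray(X,float).reshape(-1,1,3),np.array(c['rvec']),np.array(c['tvec']),K(c),np.array(c['dist']))[0][:,0]
def maskpts(c,d,m):
    v,u=np.nonzero(m&(d>0)); return world(c,np.c_[u,v],d[v,u])
E
python3 - <<'E'
from h import *
for n in ["scene","side"]:
    c=robot.calibration(n);p,d=robot.read_camera(n); np.savez(f"{n}0.npz",p=p,d=d)
    for o in ["wedge","marver_plate","stand","jar","paddle"]:
        for r in robot.silhouettes(n,o)[:4]:
            P=maskpts(c,d,r['pixels']); print(n,o,round(r['conf'],2),np.round(r['rect']),len(P), np.round(np.percentile(P,[2,50,98],axis=0)).tolist() if len(P) else '')
    for o in ["wedge_heel","wedge_tip","front_edge","stand"]:
        for r in robot.landmark_of(n,o)[:3]:
            print(n,o,round(r['conf'],2),np.round(r['location'],1),np.round(plane(c,[r['location'][::-1]],{'wedge_heel':15,'front_edge':9}.get(o,0)),0))
print(robot.sense()['t'])
E
```

```text
scene wedge 0.73 [341. 199. 370. 219.] 352 [[401.0, -223.0, -3.0], [420.0, -154.0, 6.0], [442.0, -128.0, 19.0]]
scene wedge 0.72 [284. 181. 324. 192.] 336 [[522.0, -214.0, -3.0], [572.0, -183.0, 5.0], [601.0, -164.0, 19.0]]
scene wedge 0.7 [187. 272. 263. 310.] 1395 [[425.0, 188.0, -2.0], [477.0, 214.0, 11.0], [557.0, 224.0, 29.0]]
scene marver_plate 0.8 [202. 190. 286. 242.] 2825 [[508.0, -74.0, 19.0], [583.0, 13.0, 24.0], [659.0, 88.0, 29.0]]
scene jar 0.62 [346. 155. 366. 184.] 418 [[455.0, -1093.0, -341.0], [471.0, -296.0, 30.0], [766.0, -287.0, 49.0]]
scene paddle 0.87 [265. 143. 324. 166.] 502 [[577.0, -898.0, -272.0], [661.0, -319.0, 8.0], [1037.0, -310.0, 19.0]]
scene wedge_heel 0.7 [294.9 247.9] [[445. 208.  15.]]
scene wedge_heel 0.66 [182.9 281.8] [[ 602. -164.   15.]]
scene wedge_heel 0.55 [212.2 342.5] [[ 427. -123.   15.]]
scene wedge_tip 0.88 [193.4 322. ] [[ 512. -197.    0.]]
scene wedge_tip 0.84 [202.3 368.8] [[ 405. -219.    0.]]
scene wedge_tip 0.78 [279.8 195.2] [[555. 210.   0.]]
scene front_edge 0.59 [220.3 277.1] [[530. -26.   9.]]
scene stand 0.7 [222.4 244.1
[... 752 characters left out ...]
, -325.0, 36.0], [495.0, -294.0, 51.0]]
side paddle 0.59 [346. 270. 453. 290.] 1382 [[580.0, -352.0, 1.0], [661.0, -332.0, 11.0], [744.0, -317.0, 22.0]]
side wedge_heel 0.95 [194.9 213.1] [[446. 188.  15.]]
side wedge_heel 0.85 [250.  320.2] [[ 582. -197.   15.]]
side wedge_heel 0.66 [247.6 232.9] [[ 432. -142.   15.]]
side wedge_tip 0.78 [263.8 287.6] [[ 518. -204.    0.]]
side wedge_tip 0.67 [194.2 258. ] [[570. 209.  -0.]]
side wedge_tip 0.64 [276.1 231.9] [[ 415. -220.    0.]]
side front_edge 0.85 [222.8 260.3] [[516. -21.   9.]]
side front_edge 0.51 [194.7 259.6] [[566. 175.   9.]]
side front_edge 0.49 [208.3 289.1] [[606.  52.   9.]]
side stand 0.6 [217.1 285.1] [[586.  20.   0.]]
1.15
```

```bash
python3 - <<'E'
from h import *
from scipy.spatial.transform import Rotation as Ro
c=robot.calibration("wrist");R,t=RT(c);s=robot.sense()
T=Ro.from_euler('xyz',s['tcp_rot'],degrees=True).as_matrix()
print(T, "\n",T.T@(-R.T@t-s['ee_pos']), T.T@R.T)
# plate fit
import numpy as np
f=np.load("scene0.npz");p=f['p']
cv2.imwrite("pics/crop0.png",cv2.resize(p[170:320,170:390],None,fx=3.6,fy=3.6,interpolation=cv2.INTER_CUBIC))
E
```

```text
[[ 9.67479969e-01  2.52947641e-01  2.08723916e-05]
 [ 2.52947642e-01 -9.67479968e-01 -4.70720414e-05]
 [ 8.28685887e-06  5.08208794e-05 -9.99999999e-01]] 
 [  83.58688602   -0.67193884 -147.20263933] [[-1.00814530e-03 -9.51971216e-01 -3.06185871e-01]
 [ 9.99999486e-01 -9.93830389e-04 -2.02644402e-04]
 [-1.11385186e-04 -3.06185918e-01  9.51971728e-01]]
```

View pics/crop0.png

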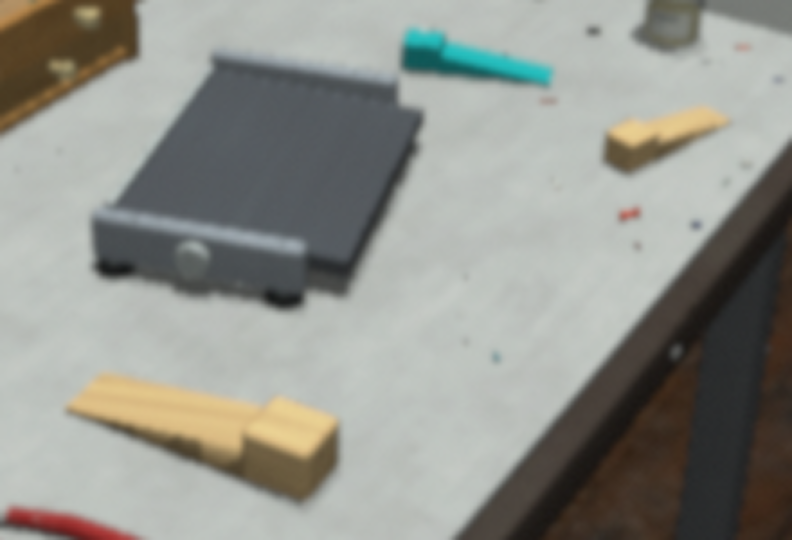

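```bash
python3 -m jog '[[[24,-32,-4,0,0,0.085,1],[21,-34,-4,0,0,0.085,1],[18,-36,-4,0,0,0.085,1],[15,-37,-4,0,0,0,1],[15,-37,-4,0,0,0,1],[15,-37,-4,0,0,0,1],[15,-37,-4,0,0,0,1],[15,-37,-4,0,0,0,1],[15,-37,-4,0,0,0,1],[15,-37,-4,0,0,0,1]]]'
```

```text
t: 1.98
ee_pos: [311.0, -229.3, 275.9]
tcp_rot: [179.7, 0.1, -1.5]
contact_force: [1.2, 0.0, -0.0]
gripper_width: 91.9
```

```bash
python3 -m jog '[[[14,-37,-4,0,0,0,1],[14,-37,-4,0,0,0,1],[14,-37,-4,0,0,0,1],[14,-37,-4,0,0,0,1],[14,-37,-4,0,0,0,1],[14,-37,-4,0,0,0,1],[14,-37,-4,0,0,0,1],[14,-37,-4,0,0,0,1],[6,-18,0,0,0,0,1],[0,0,0,0,0,0,1]]]'
python3 - <<'E'
from h import *
s=robot.sense(); c=robot.calibration("wrist"); p,d=robot.read_camera("wrist"); cv2.imwrite("pics/w1.png",p); np.savez("w1.npz",p=p,d=d)
import pickle; pickle.dump(c,open("w1.pkl","wb")); print(s['joint_positions'],s['joint_velocities'])
for o in ["wedge","marver_plate","stand"]:
    for r in robot.silhouettes("wrist",o)[:3]:
        P=maskpts(c,d,r['pixels']); np.save(f"w1_{o}.npy",r['pixels']); print(o,round(r['conf'],2),np.round(r['rect']),len(P), np.round(np.percentile(P,[2,50,98],axis=0)).tolist() if len(P) else '')
for o in ["wedge_heel","wedge_tip","front_edge","stand"]:
    for r in robot.landmark_of("wrist",o)[:3]:
        print(o,round(r['conf'],2),np.round(r['location'],1),np.round(plane(c,[r['location'][::-1]],{'wedge_heel':15,'front_edge':9}.get(o,0)),0))
E
```

```text
t: 2.82
ee_pos: [441.2, 106.6, 312.2]
tcp_rot: [179.7, -0.6, -1.1]
contact_force: [0.7, -0.0, 0.9]
gripper_width: 91.6
[  10.69331387    8.0670008   -34.99255303  104.1560049     5.48656616
   68.83585647 -117.07910094] [-1.57249992 -0.52136945  0.83571887 -0.39161989 -0.41726641  0.52152765
  1.26552446]
wedge 0.89 [180.  71. 220. 189.] 3231 [[430.0, 188.0, 1.0], [494.0, 205.0, 13.0], [560.0, 224.0, 31.0]]
wedge 0.73 [510.  13. 542. 107.] 2098 [[520.0, -214.0, 1.0], [571.0, -186.0, 10.0], [608.0, -164.0, 23.0]]
wedge 0.56 [459. 159. 529. 192.] 1198 [[404.0, -222.0, 2.0], [425.0, -169.0, 11.0], [445.0, -129.0, 23.0]]
marver_plate 0.95 [274.   0. 448. 121.] 15414 [[514.0, -77.0, 23.0], [579.0, 15.0, 27.0], [626.0, 95.0, 30.0]]
stand 0.85 [263.   0. 467. 122.] 18220 [[515.0, -89.0, 16.0], [580.0, 17.0, 27.0], [626.0, 113.0, 37.0]]
stand 0.46 [182.  70. 222. 183.] 3176 [[431.0, 188.0, 2.0], [494.0, 205.0, 14.0], [559.0, 223.0, 31.0]]
wedge_heel 0.86 [ 28.1 518.5] [[ 600. -171.   15.]]
wedge_heel 0.62 [171.  475.6] [[ 432. -144.   15.]]
wedge_tip 0.9 [100.2 532.9] [[ 519. -213.    0.]]
wedge_tip 0.7 [ 68.3 194.8] [[564. 210.   0.]]
wedge_tip 0.68 [189.3 525.5] [[ 403. -225.    0.]]
front_edge 0.75 [ 98.2 375.9] [[524. -11.   9.]]
stand 0.67 [ 40.1 359.3] [[591.  10.  -0.]]
stand 0.43 [166.6 206. ] [[442. 206.   0.]]
```

View pics/w1.png

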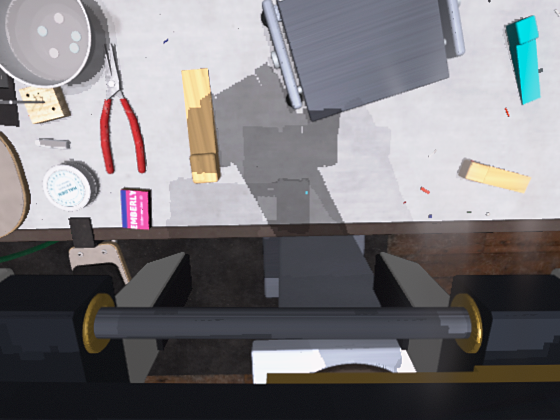

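```bash
python3 - <<'E'
from h import *
import pickle
c=pickle.load(open("w1.pkl","rb")); f=np.load("w1.npz"); d=f['d'];p=f['p']
m=np.load("w1_stand.npy") if 0 else None
v,u=np.mgrid[0:420,0:560]
P=world(c,np.c_[u.ravel(),v.ravel()],d.ravel()).reshape(420,560,3)
bench=(d>0)&(abs(P[...,2])<6)&(v<215)
print("bench z",np.median(P[...,2][bench]))
roi=(u>250)&(u<470)&(v<125)&(d>0)
pl=roi&(P[...,2]>17)
X=P[pl]; 
top=roi&(P[...,2]>17)&(P[...,2]<33)
# plane fit on interior
best=P[(u>320)&(u<430)&(v<70)&roi]
A=np.c_[best[:,:2],np.ones(len(best))]; co=np.linalg.lstsq(A,best[:,2],rcond=None)[0]; print("plane",co, "slope",np.linalg.norm(co[:2]),"dir",np.degrees(np.arctan2(co[1],co[0])),"rms",np.std(A@co-best[:,2]))
# top surface pts
res=P[...,2]-(co[0]*P[...,0]+co[1]*P[...,1]+co[2]); top=roi&(abs(res)<2.5)
Xp=P[top]
# front edge: for each lateral bin along dir, min. iterate yaw
yaw=np.radians(17)
for k in range(6):
    ex=np.array([np.cos(yaw),np.sin(yaw)]);ey=np.array([-ex[1],ex[0]])
    a=Xp[:,:2]@ex;b=Xp[:,:2]@ey
    lo,hi=np.percentile(b,[1,99]); bins=np.linspace(lo+12,hi-12,30); fr=[]
    for i in range(29):
        s=(b>=bins[i])&(b<bins[i+1]); fr.append(np.percentile(a[s],1))
    fit=np.polyfit((bins[:-1]+bins[1:])/2,fr,1); yaw-=np.arctan(fit[0])
print("front-edge yaw",np.degrees(yaw),"a",np.median(fr),"std",np.std(fr),"b range",b.min(),lo,hi,b.max())
hgt=roi&(P[...,2]>32); Y=P[hgt][:,:2]; bb=Y@ey; print("cheek b hist",np.histogram(bb,bins=20)); 
al=Y@ex; 
for s in (bb>np.median(b),bb<np.median(b)):
    if s.sum()>20: print("cheek dir",np.degrees(np.arctan(np.polyfit(al[s],bb[s],1)[0])),"b min/max",np.percentile(bb[s],[2,50,98]),"a",al[s].min(),al[s].max(),np.median(P[hgt][:,2][s]))
# wedge
mw=(u>170)&(u<230)&(v>60)&(v<195)&(d>0)&(P[...,2]>2)&(P[...,2]<40)
W=P[mw]; r=cv2.minAreaRect(W[:,:2].astype(np.float32)); print("wedge",r,cv2.boxPoints(r).round(1).tolist())
h=W[W[:,2]>25]; print(len(h),"heel",cv2.minAreaRect(h[:,:2].astype(np.float32)),np.median(h[:,2]),"slope line",np.degrees(np.arctan(np.polyfit(W[:,0],W[:,1],1)[0])))
cv2.imwrite("pics/w1top.png",(top*120+hgt*135).astype(np.uint8)[:140])
E
```

```text
bench z 0.22495873672455918
plane [ 0.0478261   0.01429326 -0.98854796] slope 0.049916262817857084 dir 16.639252816728465 rms 0.8807297130053087
front-edge yaw 15.928100106694348 a 500.6731661134619 std 0.3428538776316231 b range -261.25492265665 -237.77692193363396 -69.79286972625765 -45.76402557015498
cheek b hist (array([240, 431,   0,   0,   0,   0,   0,   0,   0,   0,   0,   0,   0,
         1,   1,   4,   4,  13, 557, 645]), array([-260.17950203, -249.5381424 , -238.89678277, -228.25542313,
       -217.6140635 , -206.97270387, -196.33134424, -185.6899846 ,
       -175.04862497, -164.40726534, -153.76590571, -143.12454608,
       -132.48318644, -121.84182681, -111.20046718, -100.55910755,
        -89.91774791,  -79.27638828,  -68.63502865,  -57.99366902,
        -47.35230939]))
cheek dir -0.32540300723801274 b min/max [-64.41240938 -57.65648656 -51.79129229] a 518.6297352134404 637.0558851455531 36.10607308111552
cheek dir 0.4257808228848046 b min/max [-254.54093433 -247.71577663 -243.22250982] a 520.1357360388874 580.8214900502512 36.06850915337469
wedge ((490.3609619140625, 208.95266723632812), (72.74002838134766, 164.8637237548828), 84.80563354492188) [[405.0, 180.1999969482422], [569.2000122070312, 165.3000030517578], [575.7000122070312, 237.6999969482422], [411.6000061035156, 252.60000610351562]]
742 heel ((445.3826599121094, 203.3497314453125), (36.135250091552734, 32.113990783691406), 3.3273820877075195) 29.965815331926834 slope line 3.819374426579502
```

View pics/w1top.png

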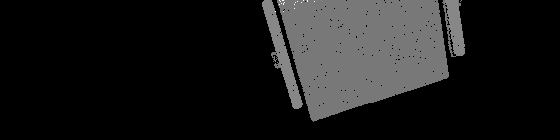

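Candidates: large wooden wedge at scene (228,289), small wooden one (354,208), turquoise one (302,187). By the description it is the large one: its heel measures 36x32x30 mm in depth, at (445,203), yaw about 3.5°. The crop shows the same. The front edge middle is near (524,-9), stand yaw about 16°, sagging gap about 11.7 mm.

```bash
python3 -m jog '[[[1,-14,35,0,0,-0.08,0.2],[1,-14,35,0,0,0,0.2],[1,-14,35,0,0,0,0.2],[1,-14,35,0,0,0,0.2],[1,-14,35,0,0,0,0.2],[0,-14,35,0,0,0,0.2],[0,-12,30,0,0,0,0.2],[0,0,0,0,0,0,0.2]]]' 20
python3 - <<'E'
from h import *
s=robot.sense(); c=robot.calibration("wrist"); p,d=robot.read_camera("wrist"); cv2.imwrite("pics/w2.png",p); print(s['ee_pos'],s['tcp_rot'])
v,u=np.mgrid[0:420,0:560]
P=world(c,np.c_[u.ravel(),v.ravel()],d.ravel()).reshape(420,560,3)
m=(d>0)&(P[...,2]>25)&(P[...,2]<34)&(abs(P[...,0]-445)<40)&(abs(P[...,1]-203)<35)
h=P[m]; print(m.sum(),cv2.minAreaRect(h[:,:2].astype(np.float32)),np.median(h[:,2]),h[:,0].max())
E
```

```text
t: 3.88
ee_pos: [451.5, 191.0, 66.0]
tcp_rot: [179.5, -1.3, 2.3]
contact_force: [-0.9, 0.1, 0.9]
gripper_width: 55.2
[451.49465321 190.99360848  66.0014491 ] [179.48708585  -1.34147941   2.29152303]
3184 ((445.36749267578125, 203.8068389892578), (36.63229751586914, 32.07691192626953), 3.3418288230895996) 30.021341739122043 463.92260225301277
```

View pics/w2.png

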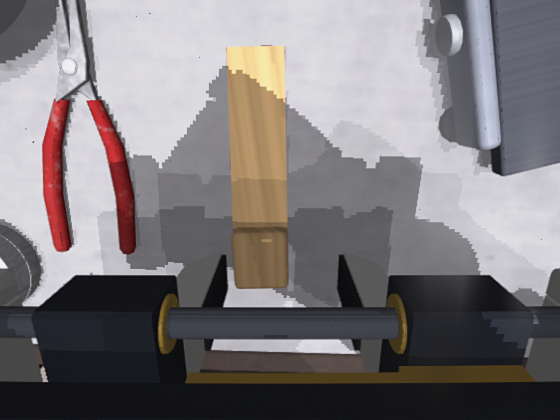

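```bash
cat >> h.py <<'E'
from scipy.spatial.transform import Rotation as Ro
def delta(pos,yaw):
    s=robot.sense(); T=Ro.from_euler('xyz',s['tcp_rot'],degrees=True); G=Ro.from_euler('xyz',[180,0,yaw],degrees=True)
    print("shift",np.round(T.inv().apply(np.array(pos)-s['ee_pos']),1),"turn",np.round((T.inv()*G).as_rotvec(),3))
E
python3 -c "
from h import *
delta([445.4,203.8,66],3.4)"
```

```text
shift [ -6.3 -13.9   1.7] turn [ 0.01  -0.024 -0.02 ]
```

```bash
python3 -m jog '[[[-6,-14,2,0.01,-0.024,-0.02,0.2],[0,0,0,0,0,0,0.2]]]'; python3 -c "
from h import *
delta([445.4,203.8,15],3.4)"
```

```text
t: 4.1
ee_pos: [446.1, 203.5, 67.6]
tcp_rot: [-180.0, 0.0, 3.4]
contact_force: [1.0, -0.1, 0.2]
gripper_width: 55.3
shift [-0.7 -0.3 52.6] turn [-0.  0.  0.]
```

```bash
python3 -m jog '[[[-0.5,0,20,0,0,0,0.2],[0,0,20,0,0,0,0.2],[0,0,12,0,0,0,0.2],[0,0,0,0,0,0,0.2]]]'; python3 -c "
from h import *
delta([445.4,203.8,15],3.4)"
```

```text
t: 4.43
ee_pos: [452.5, 203.7, 22.1]
tcp_rot: [-179.7, -0.7, 3.2]
contact_force: [-0.3, 0.1, 0.2]
gripper_width: 55.1
shift [-7.1 -0.4  7. ] turn [-0.005 -0.013 -0.004]
```

```bash
python3 -m jog '[[[-7,0,5,-0.005,-0.013,-0.004,0.2],[0,0,0,0,0,0,0.2]]]'; python3 -c "
from h import *
delta([445.4,203.8,15],3.4)"
```

```text
t: 4.6
ee_pos: [447.0, 202.9, 19.5]
tcp_rot: [180.0, -0.1, 3.3]
contact_force: [-1.6, -0.7, -0.2]
gripper_width: 55.0
shift [-1.6 -1.   4.5] turn [ 0.    -0.002 -0.002]
```

```bash
python3 -m jog '[[[-1.5,-1,4,0,0,0,0.2],[0,0,1,0,0,0,0.2],[0,0,0,0,0,0,-1],[0,0,0,0,0,0,-1],[0,0,0,0,0,0,-1],[0,0,0,0,0,0,-1],[0,0,0,0,0,0,-1]]]' 20;python3 -c "
from h import *
delta([445.4,203.8,75],3.4)"
```

```text
t: 5.18
ee_pos: [447.5, 204.5, 17.9]
tcp_rot: [-179.9, -0.4, 3.2]
contact_force: [-0.8, 0.2, -0.8]
gripper_width: 32.0
shift [ -1.7   0.5 -57.1] turn [-0.002 -0.008 -0.003]
```

```bash
python3 -m jog '[[[-2,0,-15,0,0,0,-1],[-2,0,-25,0,0,0,-1],[-2,0,-25,0,0,0,-1],[0,0,0,0,0,0,-1]]]';python3 -c "
from h import *
delta([383.5,-49.8,80],16)"
```

```text
t: 5.52
ee_pos: [439.0, 203.5, 83.3]
tcp_rot: [-180.0, -0.1, 3.3]
contact_force: [0.6, 0.4, 0.0]
gripper_width: 31.8
shift [-69.9 249.7   3.2] turn [ 0.    -0.002 -0.222]
```

```bash
python3 -m jog '[[[-12,28,0,0,0,-0.03,-1],[-11,28,0,0,0,-0.03,-1],[-11,28,0,0,0,-0.03,-1],[-12,28,0,0,0,-0.03,-1],[-12,28,0,0,0,-0.03,-1],[-13,27,0,0,0,-0.03,-1],[-13,27,0,0,0,-0.03,-1],[-13,27,0,0,0,-0.02,-1],[0,0,0,0,0,0,-1]]]';python3 -c "
from h import *
delta([383.5,-49.8,80],16)"
```

```text
t: 6.27
ee_pos: [376.9, -36.3, 80.3]
tcp_rot: [-179.8, -0.3, 17.4]
contact_force: [0.1, -0.6, -1.6]
gripper_width: 31.3
shift [ 2.3 14.8  0.3] turn [-0.004 -0.005  0.025]
```

```bash
python3 -m jog '[[[2,15,0,-0.004,-0.005,0.025,-1],[0,0,0,0,0,0,-1],[0,0,0,0,0,0,-1]]]'
cat > look.py <<'E'
from h import *
import sys,pickle
n=sys.argv[1]
s=robot.sense(); c=robot.calibration("wrist"); p,d=robot.read_camera("wrist"); cv2.imwrite(f"pics/{n}.png",p); pickle.dump((c,p,d,s),open(n+".pkl","wb"))
print(np.round(s['ee_pos'],1),np.round(s['tcp_rot'],2))
E
python3 look.py w3
```

```text
t: 6.52
ee_pos: [382.5, -53.3, 79.3]
tcp_rot: [180.0, 0.1, 15.5]
contact_force: [-0.2, 0.2, -1.2]
gripper_width: 31.7
[382.5 -53.3  79.3] [1.800e+02 9.000e-02 1.551e+01]
```

View pics/w3.png

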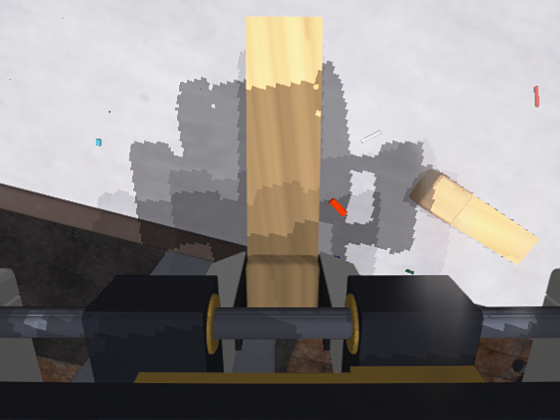

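```bash
python3 - <<'E'
from h import *
import pickle
c,p,d,s=pickle.load(open("w3.pkl","rb"))
v,u=np.mgrid[0:420,0:560]
P=world(c,np.c_[u.ravel(),v.ravel()],d.ravel()).reshape(420,560,3)
m=(d>0)&(v<255)&(u>220)&(u<345)&(P[...,2]>40)
T=Ro.from_euler('xyz',s['tcp_rot'],degrees=True)
Q=T.inv().apply(P[m]-s['ee_pos'])
print(Q.min(0),Q.max(0))
xs=np.arange(30,115,5);mid=[];
for x in xs:
    q=Q[(Q[:,0]>=x)&(Q[:,0]<x+5)]; mid.append((q[:,1].min()+q[:,1].max())/2)
print(np.round(mid,1),np.polyfit(xs+2.5,mid,1))
# slope in x-z
k=(Q[:,0]>25)&(Q[:,0]<110); print(np.polyfit(Q[k,0],Q[k,2],1))
E
```

```text
[  9.90048052 -22.9964272   -3.72478765] [115.98014682  21.87538264  17.56779922]
[-0.5 -0.2 -0.2 -0.2 -0.3 -0.1 -0.  -0.  -0.   0.2  0.2  0.2 -0.1 -0.1
 -0.1  0.   0.2] [ 0.00541325 -0.45594976]
[ 0.17557964 -4.75321248]
```

```bash
python3 -c "
from h import *
delta([388.3,-47.9,30],16)"
```

```text
shift [ 6.9 -3.7 49.3] turn [ 0.     0.001 -0.008]
```

```bash
python3 -m jog '[[[2,-4,15,0,0,-0.008,-1],[0,0,15,0,0,0,-1],[0,0,15,0,0,0,-1],[0,0,0,0,0,0,-1],[0,0,0,0,0,0,-1]]]'; python3 -c "
from h import *
delta([388.3,-47.9,19],16)"
```

```text
t: 6.98
ee_pos: [385.6, -45.0, 33.1]
tcp_rot: [-180.0, -0.1, 16.3]
contact_force: [-0.8, 0.0, -0.4]
gripper_width: 32.1
shift [ 1.8  3.5 14.1] turn [-0.    -0.001  0.006]
```

```bash
python3 -m jog '[[[2,3.5,7,0,0,0.005,-1],[0,0,5,0,0,0,-1],[0,0,0,0,0,0,-1],[0,0,0,0,0,0,-1]]]'; python3 -c "
from h import *
delta([388.3,-47.9,18.2],16)
robot.read_camera('side');p,d=robot.read_camera('side');cv2.imwrite('pics/s4.png',cv2.resize(p[150:270,160:360],None,fx=4,fy=4,interpolation=2))"
```

```text
t: 7.32
ee_pos: [390.2, -47.0, 21.6]
tcp_rot: [180.0, -0.2, 16.1]
contact_force: [0.1, -0.2, -1.9]
gripper_width: 31.8
shift [-2.1  0.3  3.3] turn [ 0.    -0.004  0.002]
```

View pics/s4.png

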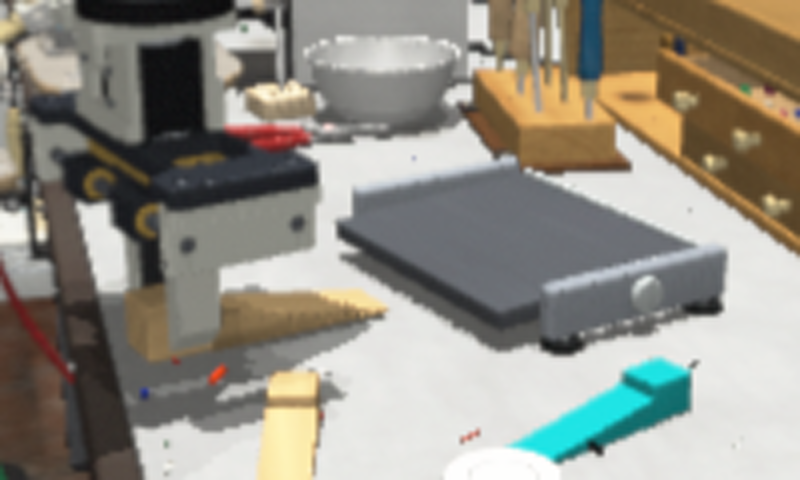

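```bash
python3 -m jog '[[[-2,0,2.5,0,-0.003,0.002,-1],[0,0,1.5,0,0,0,-1],[0,0,0,0,0,0,-1]]]'; python3 -m jog '[[[0,0,0.8,0,0,0,-1],[0,0,0,0,0,0,-1]]]'; python3 -c "
from h import *
delta([388.3,-47.9,18.2],16)"
```

```text
t: 7.67
ee_pos: [388.5, -47.9, 18.0]
tcp_rot: [179.9, -0.1, 15.9]
contact_force: [1.1, 0.5, 0.9]
gripper_width: 31.8
t: 7.83
ee_pos: [388.7, -47.9, 17.7]
tcp_rot: [179.9, -0.1, 15.9]
contact_force: [0.4, 0.2, -0.9]
gripper_width: 31.7
shift [-0.3 -0.2 -0.5] turn [ 0.002 -0.002 -0.001]
```

```bash
python3 -m jog '[[[10,0,0,0,0,0,-1],[10,0,0,0,0,0,-1],[10,0,0,0,0,0,-1],[10,0,0,0,0,0,-1],[0,0,0,0,0,0,-1],[0,0,0,0,0,0,-1]]]'; python3 -c "
from h import *
delta([427,-36.8,18.2],16)
delta([435.7,-34.3,18.2],16)"; python3 look.py w5
```

```text
t: 8.33
ee_pos: [429.9, -36.3, 17.7]
tcp_rot: [179.9, -0.1, 15.9]
contact_force: [-0.3, 0.3, -1.2]
gripper_width: 31.9
shift [-2.9 -0.4 -0.5] turn [ 0.002 -0.001 -0.002]
shift [ 6.1 -0.4 -0.5] turn [ 0.002 -0.001 -0.002]
[429.9 -36.3  17.7] [ 1.7988e+02 -6.0000e-02  1.5910e+01]
```

View pics/w5.png

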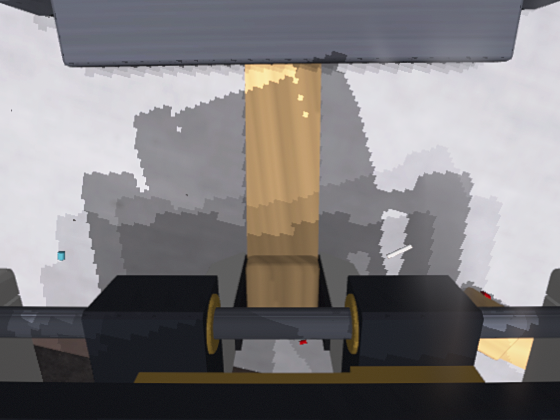

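```bash
cat > edge.py <<'E'
from h import *
import pickle,sys
c,p,d,s=pickle.load(open(sys.argv[1]+".pkl","rb"))
v,u=np.mgrid[0:420,0:560]
P=world(c,np.c_[u.ravel(),v.ravel()],d.ravel()).reshape(420,560,3)
T=Ro.from_euler('xyz',s['tcp_rot'],degrees=True); Q=T.inv().apply((P-s['ee_pos']).reshape(-1,3)).reshape(P.shape)
top=(d>0)&(v<110)&(P[...,2]>20)&(P[...,2]<30)&(u>30)&(u<545)
q=Q[top]; print("top y range",np.percentile(q[:,1],[0.5,99.5]),"z",np.percentile(P[...,2][top],[5,50,95]))
b=np.linspace(np.percentile(q[:,1],2),np.percentile(q[:,1],98),40);fr=[]
ym=(b[1:]+b[:-1])/2
for i in range(39):
    k=(q[:,1]>=b[i])&(q[:,1]<b[i+1]); fr.append(np.percentile(q[k,0],1))
f=np.polyfit(ym,fr,1); print("edge x at y0",f[1],"tilt deg",np.degrees(np.arctan(f[0])),np.std(fr-np.polyval(f,ym)))
fe=q[q[:,0]<f[1]+4]; print("edge y extent near front",np.percentile(fe[:,1],[0.5,99.5]),"mid",np.percentile(fe[:,1],[.5,99.5]).mean())
w=(d>0)&(v>75)&(v<250)&(u>200)&(u<360)&(P[...,2]>3.5)&(P[...,2]<32); g=Q[w]
for x in range(30,90,10):
    k=(g[:,0]>=x)&(g[:,0]<x+10)
    if k.any(): print(x,np.percentile(g[k,1],[1,99]),np.mean(np.percentile(g[k,1],[1,99])))
front=P[top][q[:,0]<f[1]+5]; print("front z",np.median(front[:,2]), "bench",np.median(P[...,2][(d>0)&(abs(P[...,2])<4)&(v<250)]))
E
python3 edge.py w5
```

```text
top y range [-82.65707391  84.6135133 ] z [22.8453942  24.28682814 25.55578258]
edge x at y0 95.93424865003058 tilt deg 0.6243410778253654 0.1036211690021974
edge y extent near front [-82.11682125  84.12413657] mid 1.003657657992619
30 [-16.19257399  15.1999715 ] -0.4963012440418586
40 [-16.03814072  15.46072006] -0.28871032967429144
50 [-16.03683255  15.31001427] -0.3634091390248493
60 [-16.1662422  15.2518116] -0.4572153017999687
70 [-16.01256175  15.45607565] -0.2782430472235351
80 [-15.92650039  15.38979253] -0.26835392705174144
front z 23.751045027572456 bench 0.20577502207300963
```

```bash
python3 -m jog '[[[2,1.2,0,0,0,-0.006,-1],[2,1.2,0,0,0,-0.006,-1],[5,0,0,0,0,0,-1],[4,0,0,0,0,0,-1],[0,0,0,0,0,0,-1],[0,0,0,0,0,0,-1]]]'; python3 look.py w6; python3 edge.py w6
```

```text
t: 8.88
ee_pos: [439.6, -36.4, 17.7]
tcp_rot: [179.8, 0.3, 16.7]
contact_force: [0.1, 0.2, 0.3]
gripper_width: 31.8
[439.6 -36.4  17.7] [179.83   0.31  16.73]
top y range [-89.8017441   90.43710167] z [23.06564648 24.56184878 25.93657557]
edge x at y0 86.87177019367047 tilt deg -0.22320200189240433 0.14147833693749293
edge y extent near front [-82.931631    82.81420389] mid -0.05871355517107446
30 [-16.17779352  15.16109673] -0.508348394021457
40 [-16.1775845   15.12113029] -0.5282271018305247
50 [-16.28320896  15.2869342 ] -0.49813738031162025
60 [-16.12694394  15.12774822] -0.49959786265034367
70 [-16.32366412  15.4447722 ] -0.43944595825408683
80 [-30.33588044  27.6074012 ] -1.3642396216855346
front z 23.809348356016194 bench 0.19684955039580054
```

View pics/w6.png

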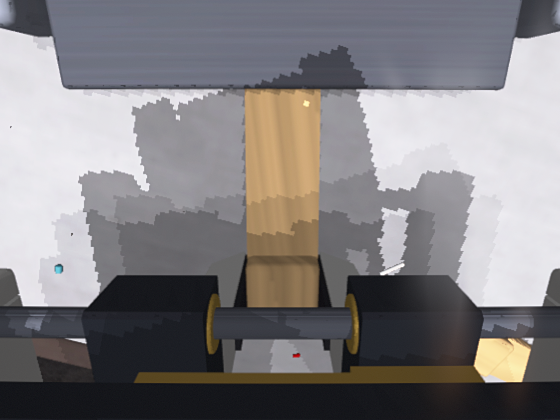

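```bash
python3 -m jog '[[[0,0,0,0,0,0,0.1],[0,0,0,0,0,0,0.1],[0,0,0,0,0,0,0.1],[0,0,0,0,0,0,0.1],[0,0,-15,0,0,0,0.1],[0,0,-30,0,0,0,0.1],[0,0,-30,0,0,0,0.1],[0,0,0,0,0,0,0.1]]]'; python3 look.py w7; python3 edge.py w7
```

```text
t: 9.6
ee_pos: [437.8, -35.7, 93.8]
tcp_rot: [180.0, 0.6, 16.8]
contact_force: [1.5, -0.5, 0.1]
gripper_width: 50.4
[437.8 -35.7  93.8] [179.99   0.59  16.82]
top y range [-89.00661184  91.58562672] z [23.23588253 24.95626554 26.64078644]
edge x at y0 89.24762064353918 tilt deg -0.3143828086518208 0.26605913842158746
edge y extent near front [-82.27787601  84.64501668] mid 1.1835703345512272
30 [-14.91823967  16.73751079] 0.9096355596373344
40 [-14.84148452  16.65484841] 0.9066819459744915
50 [-14.72567473  16.53752586] 0.9059255687186818
60 [-14.64498183  16.43891146] 0.896964812806254
70 [-14.53612947  16.47991445] 0.9718924898795267
80 [-44.79399575  42.34984132] -1.222077213458224
front z 23.86073343061156 bench 0.20057452280117882
```

View pics/w7.png

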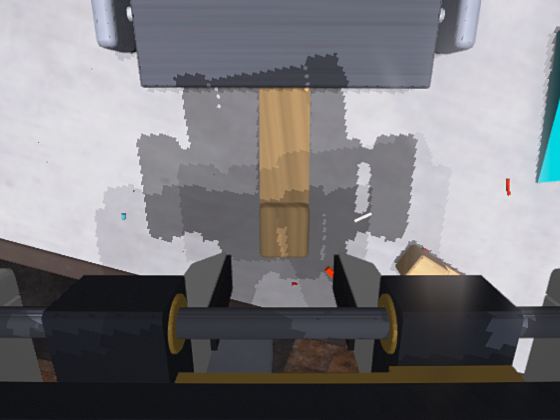

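```bash
python3 - <<'E'
from h import *
import pickle
c,p,d,s=pickle.load(open("w7.pkl","rb"))
v,u=np.mgrid[0:420,0:560]
P=world(c,np.c_[u.ravel(),v.ravel()],d.ravel()).reshape(420,560,3)
m=(d>0)&(P[...,2]>26)&(P[...,2]<34)&(v>190)&(v<265)&(u>240)&(u<325)
r=cv2.minAreaRect(P[m][:,:2].astype(np.float32)); print(r)
h=np.array(r[0]); ex=np.array([np.cos(np.radians(16.5)),np.sin(np.radians(16.5))])
tgt=h-ex*(18+9.5+14); print(tgt); delta([*tgt,93],16.5)
E
```

```text
((437.72540283203125, -36.55644226074219), (35.543724060058594, 32.03046798706055), 16.492691040039062)
[397.93438384 -48.34307907]
shift [-41.    0.3  -0.4] turn [-0.     0.012  0.005]
```

```bash
python3 -m jog '[[[-21,0,0,0,0.012,0.005,-1],[-20,0,0,0,0,0,-1],[0,0,0,0,0,0,-1],[0,0,0,0,0,0,-1]]]' 20; python3 -c "
from h import *
delta([397.9,-48.3,18],16.5)"
```

```text
t: 9.98
ee_pos: [396.5, -48.6, 91.3]
tcp_rot: [180.0, -0.1, 16.4]
contact_force: [1.3, -0.0, 0.6]
gripper_width: 28.6
shift [ 1.3  0.1 73.3] turn [ 0.    -0.002 -0.001]
```

```bash
python3 -m jog '[[[-2,0,15,0,0,0,-1],[0,0,15,0,0,0,-1],[0,0,15,0,0,0,-1],[0,0,15,0,0,0,-1],[0,0,0,0,0,0,-1],[0,0,0,0,0,0,-1]]]'; python3 -c "
from h import *
delta([397.9,-48.3,17],16.5)"
```

```text
t: 10.48
ee_pos: [397.5, -48.3, 27.4]
tcp_rot: [-180.0, -0.1, 16.4]
contact_force: [-0.5, 0.0, 0.6]
gripper_width: 0.6
shift [ 0.4  0.1 10.4] turn [-0.001 -0.003 -0.001]
```

```bash
python3 -m jog '[[[0,0,6,0,0,0,-1],[0,0,5,0,0,0,-1],[0,0,0,0,0,0,-1],[0,0,0,0,0,0,-1]]]'; python3 -m jog '[[[6,0,0,0,0,0,-1],[6,0,0,0,0,0,-1],[0,0,0,0,0,0,-1],[0,0,0,0,0,0,-1]]]';python3 -c "
from h import *
delta([437.7,-36.56,17],16.5)"
```

```text
t: 10.82
ee_pos: [399.2, -47.8, 16.5]
tcp_rot: [-180.0, -0.3, 16.5]
contact_force: [0.8, -0.7, 0.4]
gripper_width: 0.4
t: 11.15
ee_pos: [412.7, -44.3, 17.6]
tcp_rot: [180.0, -0.3, 16.4]
contact_force: [-0.6, -0.3, -0.0]
gripper_width: 0.6
shift [26.2 -0.4  0.8] turn [ 0.001 -0.006 -0.001]
```

```bash
python3 -m jog '[[[5,0,0,0,0,0,-1],[5,0,0,0,0,0,-1],[5,0,0,0,0,0,-1],[0,0,0,0,0,0,-1],[0,0,0,0,0,0,-1]]]'; python3 look.py w8; python3 edge.py w8
```

```text
t: 11.57
ee_pos: [429.0, -39.7, 18.0]
tcp_rot: [179.9, -0.4, 16.4]
contact_force: [-0.4, -0.9, 0.2]
gripper_width: 0.3
[429.  -39.7  18. ] [179.95  -0.37  16.41]
top y range [-84.171422    82.67051218] z [22.79330661 24.23202119 25.50413226]
edge x at y0 97.78936158818814 tilt deg 0.1358905603936821 0.13215808750587635
edge y extent near front [-84.02015349  82.43580497] mid -0.7921742608165374
30 [-15.71360455  15.35416345] -0.17972054767339696
40 [-15.66789957  15.44185718] -0.113021195302065
50 [-15.8349283   15.73070807] -0.0521101121614409
60 [-15.73079273  15.56743393] -0.08167940032290755
70 [-15.95186579  15.53355145] -0.20915716879778934
80 [-15.78882138  15.6774857 ] -0.05566784268565428
front z 23.7359138886654 bench 0.20041348781971735
```

View pics/w8.png

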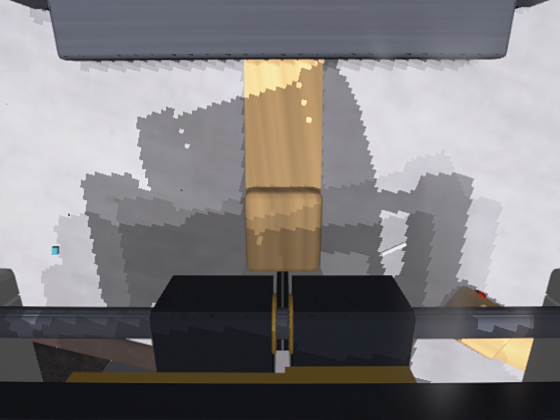

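```bash
python3 -m jog '[[[4,0,0.7,0,-0.006,0,-1],[4,0,0,0,0,0,-1],[3,0,0,0,0,0,-1],[0,0,0,0,0,0,-1]]]';python3 -m jog '[[[3,0,0,0,0,0,-1],[2,0,0,0,0,0,-1],[0,0,0,0,0,0,-1]]]'; python3 look.py w9; python3 edge.py w9
```

```text
t: 11.95
ee_pos: [438.2, -37.1, 16.9]
tcp_rot: [179.9, 0.2, 16.4]
contact_force: [-0.5, -0.1, 0.0]
gripper_width: 0.5
t: 12.2
ee_pos: [442.6, -35.8, 16.6]
tcp_rot: [179.9, 0.3, 16.4]
contact_force: [-3.0, 0.1, 1.7]
gripper_width: 0.7
[442.6 -35.8  16.6] [179.93   0.35  16.38]
top y range [-90.29810091  89.62178215] z [24.72209744 26.09001261 27.32999342]
edge x at y0 83.97054727038677 tilt deg 0.1800840068362849 0.22490119321998547
edge y extent near front [-84.06903728  81.92582863] mid -1.0716043245826512
30 [-15.74548433  15.29230334] -0.22659049795637998
40 [-15.76848024  15.26364436] -0.2524179408264695
50 [-16.04159088  15.45206509] -0.29476289926929145
60 [-15.91730424  15.43059071] -0.24335676653960547
70 [-15.88167302  15.57479601] -0.15343850547111249
80 [-30.1239547   27.34516919] -1.3893927558423655
front z 25.599515729141338 bench 0.19952791566785816
```

```bash
python3 -m jog '[[[2,0,0,0,0,0,-1],[2,0,0,0,0,0,-1],[2,0,0,0,0,0,-1],[0,0,0,0,0,0,-1]]]';python3 -m jog '[[[1.5,0,0,0,0,0,-1],[0,0,0,0,0,0,-1]]]';python3 -m jog '[[[1.5,0,0,0,0,0,-1],[0,0,0,0,0,0,-1]]]'
```

```text
t: 12.58
ee_pos: [448.2, -34.2, 16.5]
tcp_rot: [179.9, 0.4, 16.4]
contact_force: [-0.8, -0.5, -1.2]
gripper_width: 0.4
t: 12.75
ee_pos: [450.0, -33.7, 16.4]
tcp_rot: [179.9, 0.4, 16.4]
contact_force: [-0.8, 0.3, -1.2]
gripper_width: 0.2
t: 12.92
ee_pos: [451.7, -33.1, 16.4]
tcp_rot: [179.9, 0.4, 16.4]
contact_force: [0.2, -0.4, -0.1]
gripper_width: 0.2
```

```bash
for i in 1 2 3; do :; done; python3 -m jog '[[[1,0,0,0,0,0,-1],[0,0,0,0,0,0,-1]]]';python3 -m jog '[[[1,0,0,0,0,0,-1],[0,0,0,0,0,0,-1]]]'; python3 look.py w10; python3 edge.py w10
```

```text
t: 13.08
ee_pos: [452.9, -32.8, 16.4]
tcp_rot: [179.9, 0.4, 16.4]
contact_force: [-1.0, -1.1, -0.0]
gripper_width: 0.5
t: 13.25
ee_pos: [453.8, -32.5, 16.4]
tcp_rot: [179.9, 0.4, 16.4]
contact_force: [-0.3, -0.6, 0.3]
gripper_width: 0.6
[453.8 -32.5  16.4] [179.93   0.36  16.37]
top y range [-91.20482587  89.50181114] z [26.36866004 27.6832886  28.82815279]
edge x at y0 80.0808745187223 tilt deg 0.7426955857012026 2.4207682914759667
edge y extent near front [-84.37381454  82.02487668] mid -1.1744689325484217
30 [-15.76065635  15.31533283] -0.2226617587582247
40 [-15.7053522   15.24551479] -0.2299187037346151
50 [-16.01104034  15.44759427] -0.28172303762347894
60 [-15.88468815  15.50614621] -0.18927097043393992
70 [-30.63125352  27.67814428] -1.476554617206098
80 [-29.85311469  27.0731835 ] -1.3899655952032113
front z 27.6815558483528 bench 0.19979991772036143
```

```bash
python3 -m jog '[[[1,0,0,0,0,0,-1],[0,0,0,0,0,0,-1]]]';python3 -m jog '[[[1,0,0,0,0,0,-1],[0,0,0,0,0,0,-1]]]'
```

```text
t: 13.47
ee_pos: [454.7, -32.3, 16.4]
tcp_rot: [179.9, 0.4, 16.4]
contact_force: [-1.1, -0.1, -0.0]
gripper_width: 0.6
t: 13.63
ee_pos: [455.0, -32.2, 16.3]
tcp_rot: [179.9, 0.5, 16.4]
contact_force: [-1.6, -0.5, 0.6]
gripper_width: 0.5
```

```bash
python3 -m jog '[[[1,0,0,0,0,0,-1],[0,0,0,0,0,0,-1]]]'
```

```text
t: 13.8
ee_pos: [455.0, -32.3, 16.1]
tcp_rot: [179.9, 0.6, 16.4]
contact_force: [-0.7, -0.4, 0.6]
gripper_width: 0.7
```

```bash
python3 -m jog '[[[1,0,0,0,0,0,-1]]]'; python3 -m jog '[[[1.5,0,0,0,0,0,-1]]]'
```

```text
t: 13.88
ee_pos: [455.1, -32.3, 16.0]
tcp_rot: [179.9, 0.7, 16.4]
contact_force: [-7.0, -1.9, 5.8]
gripper_width: 0.5
t: 13.97
ee_pos: [455.0, -32.2, 15.8]
tcp_rot: [179.9, 0.8, 16.3]
contact_force: [-8.7, -1.2, 5.6]
gripper_width: 0.3
```

```bash
python3 -m jog '[[[2,0,-0.3,0,0.012,0,-1]]]'
```

```text
t: 14.05
ee_pos: [455.4, -32.2, 15.7]
tcp_rot: [179.9, 0.3, 16.3]
contact_force: [-8.7, -2.6, 3.6]
gripper_width: 0.3
```

```bash
python3 -m jog '[[[3,0,-0.3,0,0.005,0,-1]]]'
```

```text
t: 14.13
ee_pos: [455.5, -32.1, 15.5]
tcp_rot: [179.9, 0.3, 16.3]
contact_force: [-12.7, -4.1, 9.8]
gripper_width: 0.2
```

```bash
python3 -m jog '[[[3.5,0,-1,0,0.006,0,-1]]]'
```

```text
t: 14.22
ee_pos: [455.6, -32.2, 15.7]
tcp_rot: [179.9, 0.3, 16.3]
contact_force: [-8.9, -1.9, -4.6]
gripper_width: 0.5
```

```bash
python3 -m jog '[[[3.8,0,-0.3,0,0.005,0,-1]]]'
```

```text
t: 14.3
ee_pos: [455.7, -32.1, 15.2]
tcp_rot: [179.8, 0.4, 16.3]
contact_force: [-13.3, -3.0, 10.6]
gripper_width: 0.3
```

```bash
python3 -m jog '[[[4.5,0,-0.6,0,0.006,0,-1]]]'
```

```text
t: 14.38
ee_pos: [455.7, -32.1, 15.0]
tcp_rot: [179.8, 0.5, 16.3]
contact_force: [-16.6, -4.3, 12.0]
gripper_width: 0.8
```

```bash
python3 -m jog '[[[4.8,0,-1.1,0,0.008,0,-1]]]'
```

```text
t: 14.47
ee_pos: [455.8, -32.1, 15.0]
tcp_rot: [179.8, 0.6, 16.2]
contact_force: [-12.7, -4.1, 1.3]
gripper_width: 0.7
```

```bash
python3 -m jog '[[[5.5,0,-0.8,0,0.008,0,-1]]]'
```

```text
t: 14.55
ee_pos: [455.8, -32.1, 14.8]
tcp_rot: [179.8, 0.7, 16.2]
contact_force: [-18.4, -4.4, 14.1]
gripper_width: 0.4
```

```bash
python3 -m jog '[[[6,0,-1.2,0,0.009,0,-1]]]'
```

```text
t: 14.63
ee_pos: [455.9, -32.1, 14.8]
tcp_rot: [179.8, 0.7, 16.2]
contact_force: [-18.6, -3.3, 7.9]
gripper_width: 0.3
```

```bash
python3 -m jog '[[[-5,0,0,0,0.009,0,-1],[-10,0,0,0,0,0,-1],[-10,0,0,0,0,0,-1],[0,0,0,0,0,0,-1]]]'; python3 -m jog '[[[-5,0,-25,0,0,0,-1],[-5,0,-30,0,0,0,-1],[-5,0,-35,0,0,0,-1],[-5,0,-35,0,0,0,-1],[0,0,0,0,0,0,-1]]]'; python3 look.py w11; python3 - <<'E'
from h import *
p,d=robot.read_camera('side');cv2.imwrite('pics/s11.png',cv2.resize(p[150:270,160:360],None,fx=4,fy=4,interpolation=2))
import pickle
c,p,d,s=pickle.load(open("w11.pkl","rb"))
v,u=np.mgrid[0:420,0:560]
P=world(c,np.c_[u.ravel(),v.ravel()],d.ravel()).reshape(420,560,3)
ex=np.array([np.cos(np.radians(16.45)),np.sin(np.radians(16.45))]);ey=np.array([-ex[1],ex[0]])
o=P[...,:2]-np.array([523.8,-9]);a=o@ex;b=o@ey;z=P[...,2]
k=(d>0)&(a>4)&(a<120)&(abs(b)<78)&(z>15)&(z<40); A=np.c_[a[k],b[k],np.ones(k.sum())]; print(k.sum(),"plate plane",np.linalg.lstsq(A,z[k],rcond=None)[0],a[k].max())
h=(d>0)&(a<-10)&(a>-90)&(abs(b)<30)&(z>26)&(z<34); r=cv2.minAreaRect(P[h][:,:2].astype(np.float32)); print(r, "a,b",(np.array(r[0])-[523.8,-9])@ex,(np.array(r[0])-[523.8,-9])@ey,np.median(z[h]))
f=(d>0)&(abs(b)<82)&(abs(a)<5)&(abs(b)>22)&(z>20); print("edge a",np.percentile(a[f],1))
print(np.polyfit(a[h],z[h],1))
E
```

```text
t: 14.97
ee_pos: [431.0, -38.9, 14.9]
tcp_rot: [179.8, 0.1, 16.2]
contact_force: [-1.2, 0.0, -0.2]
gripper_width: 1.0
t: 15.38
ee_pos: [412.4, -42.5, 144.6]
tcp_rot: [180.0, -0.0, 16.4]
contact_force: [0.6, -1.3, -0.0]
gripper_width: 0.6
[412.4 -42.5 144.6] [ 1.7995e+02 -4.0000e-02  1.6380e+01]
9507 plate plane [ 2.18036264e-03 -3.09829857e-04  2.77419364e+01] 29.681517372982324
((484.2280578613281, -23.65325164794922), (35.1618537902832, 31.85698699951172), 15.811930656433105) a,b -42.10163848038066 -2.8475297631190024 29.949330034458608
edge a -2.115910588117734
[-2.66987720e-03  2.97743503e+01]
```

View pics/w11.png

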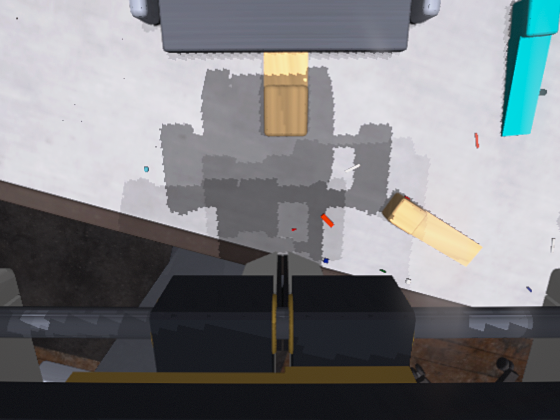

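View pics/s11.png

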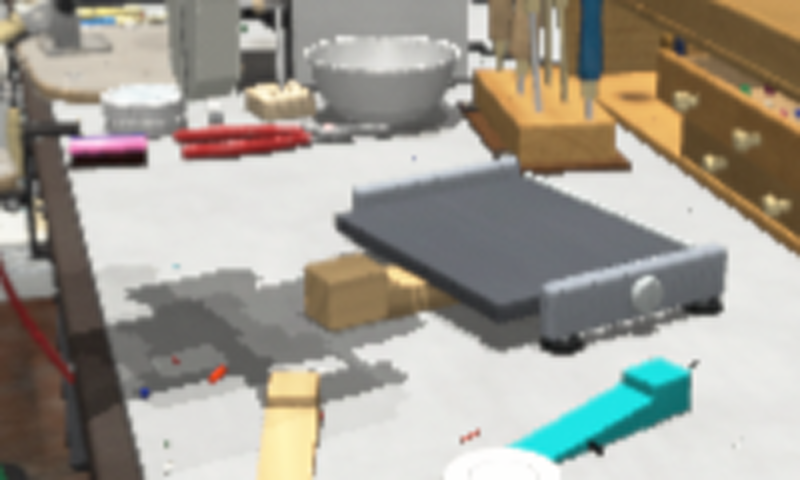

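```bash
sed -i 's/(v<110)/(v<60)/;s/u>30)&(u<545)/u>155)\&(u<415)/;s/(v>75)&(v<250)/(v>60)\&(v<135)/;s/range(30,90,10)/range(40,110,10)/' edge.py; python3 edge.py w11; python3 - <<'E'
from h import *
p,d=robot.read_camera("scene"); cv2.imwrite("pics/scene9.png",p)
E
```

```text
top y range [-82.53576119  84.69278355] z [26.27729085 27.72604777 28.98558836]
edge x at y0 114.26847222891516 tilt deg 0.2055405941964104 0.07019508435403411
edge y extent near front [-82.31874075  84.25207359] mid 0.9666664206000277
50 [-13.147505    17.15833093] 2.005412967885209
60 [-13.90865143  17.4817446 ] 1.7865465868758799
70 [-13.74029593  17.31940897] 1.789556519633643
80 [-13.54733944  17.87872829] 2.165694426599381
90 [-13.83944827  17.54342975] 1.8519907390621473
100 [-13.73212093  17.42599437] 1.846936717660606
front z 27.425873931329072 bench 0.17245244278526448
```

View pics/scene9.png

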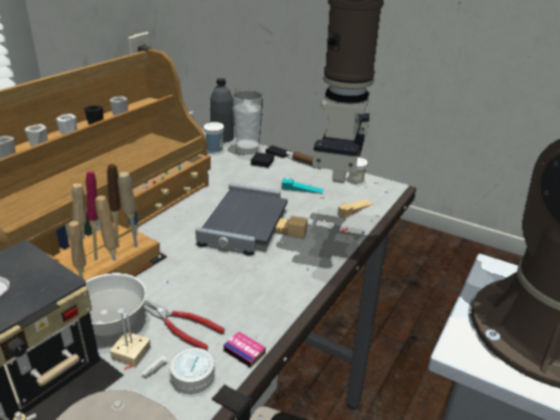

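```bash
python3 -c "
from station import robot
print(robot.sign_off(), robot.sense()['t'])"
```

```text
the job is handed in; nothing more can be done
the job is handed in; nothing more can be done
```

The large wooden wedge is jammed under the middle of the plate's front edge, the plate is level, and I handed the job in at about 15.5 s.

I set the wedge down with its thin end about 29 mm under the edge, let go, and pushed it home with closed fingers on the heel. Then I backed the gripper clear.

**Last checks:**
- **Plate:** its slope measures 0.002 rad, against 0.05 before. The front top edge rose from 23.8 to about 27.6 mm.
- **Wedge placement:** it lies flat, about 0.9 mm off the middle of the edge and within 1° of square.
- **Jam:** the last push was 18.8 N along the wedge, and the highest was 18.9 N. The fingers also pressed down with up to 14 N (about 8 N on the last push). The wedging force may therefore be a little under these readings. The wedge did not spring back on release. I could not measure its force on the plate directly.
- **Other things:** the small wooden wedge, the turquoise one and the paddle look unmoved. The jar is partly hidden behind the gripper in the last picture, but the arm did not go near it.

One disagreement: measured against my first estimate of the edge's middle, the wedge came out 2.8 mm off. I relied on the final picture, which shows wedge and plate together and gives the 0.9 mm.

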